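# Pack a measured charge of grinding rods and the test panels into a shipping rack

## Robot

A 6-joint arm with a two-finger parallel gripper is mounted at the origin on the work surface; the furniture and walls round the work are solid. World frame = base frame: x ahead of the robot, y to its left, z up, the work surface at z = 0. Lengths are in mm, angles in rad, forces in N, time in s.
With the tool pointing down it reaches from about 250 to 775 mm from the base axis. Payload 4 kg.
Tool frame: the origin (TCP) lies midway between the tips of the shut fingers; the grasp point (between the pads) lies 19 mm behind it (robot.tcp_to_grasp is the z of the grasp point in the tool frame, in mm); z points along the fingers, y is the direction in which the jaws open and shut (so a half turn about z gives the same grasp; the last joint's range is limited). The gripper opens to 94 mm and grips with 3 to 60 N. Pads are 16 mm wide; open, the fingers measure 119 mm over their backs; the gripper's body (75 mm by 177 mm) begins 78 mm behind the grasp point.
Start: joints at [1.131, 0.087, 1.371, -0, 1.684, -0.103], TCP at [181.768, 519.115, 205.506] pointing down, gripper open.
Joint ranges: [-3.1, 3.1], [-0.76, 2.03], [0.27, 2.55], [-1.08, 4.22], [0.17, 2.65], [-2.57, 2.57]. Speed limits (rad/s): [2.79, 2.79, 3.14, 3.14, 3.14, 3.14].

## Interface

Orientations are given as a unit quaternion [x, y, z, w].
In Python, from plant import robot gives the robot as it stands. The module is installed in compiled form; this text tells all that it offers. Calls block until the motion is done:
- robot.move_ptp(position, orientation): joint-space move of the TCP to a pose.
- robot.move_linear(position, v=150, orientation=None): straight line of the TCP; orientation=None keeps the orientation; v is the mean speed in mm/s.
- robot.move_joints(angles): joint-space move.
- robot.set_gripper(opening, grasp_force=None): finger opening in mm; grasp_force is the grip in N (None keeps the last); returns when the fingers have stopped.
- robot.wait(seconds).
- robot.inverse_kinematics(position, orientation): joint angles nearest the present ones, or None.
- robot.sense(): the state.
- robot.camera(name): name is "scene" or "top" or "wrist"; returns a dict with "image" (420x560x3 uint8, blue, green, red), "vfov" (degrees; the focal length in pixels is half the picture's height over the tangent of half this angle, whatever the lens; pixels are square), "cx", "cy" (the principal point, pixels), "pose" (4x4, takes a point from camera to world coordinates). Camera axes: x right, y down, z forward; pixel columns grow to the right and rows downward; lengths in mm; the calibration is good to about 2 mm. A picture is of the moment at which its call begins. There is no depth.
A pose or a line that the arm cannot do raises robot.Unreachable and nothing moves.
- robot.finish_job(): hands the job in, once; it reports no verdict.
The state is a dict: "time": time; "q": joint angles; "qd": joint speeds; "joint_torque": joint torques, N m; "tcp_pos": TCP position; "tool_rot": TCP orientation; "ft_force": force on the tool from outside, world axes, zero at the start; "torque": the same for the moment, N m; "grip_width": finger opening in mm.
Only numpy, scipy, OpenCV 4.12 (cv2) and the standard library are available. Lean on these libraries where they do the work, as an engineer would, in place of code of your own. Each camera call takes 0.05 s, during which the arm holds its last target. There are 200 camera calls.

## Task

Fill the shipping rack: first slide its red transport lock fully back off the rod bay, then take the blue-handled scoop, dig it under the white grinding rods in the grey bin, lift it, and draw it back level just under the steel strike bar so that the surplus falls back into the bin and exactly one level layer of three rods stays in it; tip these three into the rod bay of the rack and put the scoop back standing on its black mat. Then press every test panel lying on the bench (one to three) flat into a clip pocket of its own, fully home under the spring clips, and when all of them are in, finally slide the red transport lock over the rod bay to its end stop. Leave the beaker and the brown dropper bottle where they stand.

Things in the scene. Friction and masses are not known exactly. Their poses are not given: they have to be found in the camera images.
- scoop_grip (a point): Measuring scoop (180 g): grasp point on the axis of its upright blue rubber handle (30 along x, 16 mm along y, flat sided; its top 108 mm above the scoop's underside), 80 mm above the underside. The scoop points along its own -x, z is up when it stands flat. The handle stands on a low 5 mm arm; the fingers may reach down to 30 mm below this point.
- scoop_pan (a point): Centre of the scoop's pan, 15 mm above the scoop's underside, 100 mm from the handle axis along -x. Open-sided steel blade 60 mm wide, floor 3 mm thick; a rear wall 24 mm high has its pan-side face 37 mm behind this point; in front of it three rods fit side by side (75 mm), sticking out 20 mm at either side.
- scoop_tip (a point): Front edge of the scoop, mid-width, on its underside, 155 mm from the handle axis along -x. From it a ramp 15 mm long rises to a low lip, 2.5 mm above the pan floor, that keeps the rods in: to empty the scoop tip its nose down by 35 to 40 degrees. Rods, blade and bin are polished and slide easily (friction about 0.2).
- mat_spot (a point): Where scoop_pan lies when the scoop stands in the middle of its black rubber mat (fixed, 220 x 110 x 3 mm); its x axis is that of the parked scoop.
- bin_corner (a point): Grey supply bin, fixed: low corner of its floor, at the foot of the wall nearest the robot, mid-width, 12 mm above the bench. x points along the bin, away from that wall. The floor, 112 mm wide inside, rises 15 degrees along +x for 235 mm, to 75 mm above the bench; above that end it is open. Side walls and near wall end 90 mm above the bench. The rods lie here, across the bin, three with two on top.
- strike_bar (a point): Axis of the steel strike bar (10 mm thick, along y, fixed across the bin), mid-width, 95 mm from the near wall, 119 mm above the bench; axes as bin_corner. Push the scoop under the rods, parallel to the floor, until its tip meets the near wall; level and raise it until scoop_pan is 22 mm below this axis (14 to 34); draw it back along +x: one layer passes, rods on top are struck off.
- rack: Grey shipping rack, fixed, 175 (x) x 314 (y) mm, deck 46 mm above the bench; origin on the bench. It has the rod bay, three clip pockets and the red lock.
- rod_bay (a point): Middle of the open rod bay in the rack, 80 (x) x 116 (y) mm inside, at the height of the centre of a rod lying in it (22 mm; bay floor 10 mm above the bench). Its -x wall ends 62 mm (its upper part, an aluminium rail, stands in by 4 mm), its +x wall 46 mm above the bench; a steel guide flares outward on the +y side up to 66 mm. Rods lie in it along y, three side by side. Axes as the rack's.
- lock_grip (a point): Grasp point of the grip rib (44 along x, 14 along y, from 53 to 85 mm above the bench; this point 75 mm) of the red transport lock, a plate that slides along the rack's +y over the rod bay.
- lock (a joint): Travel of the transport lock in m: 0 fully back (rod bay open), 0.062 at its end stop over the rod bay; starts partly or wholly over the bay, stays where it is left, slides with about 1.5 N.
- beaker: Bystander: clear beaker with brown contents, 70 mm wide, 86 mm high; origin under its centre.
- dropper: Bystander: brown dropper bottle, 33 mm wide, 94 mm high; origin under its centre.
- rod_1: White ceramic grinding rod, a cylinder 24 mm in diameter and 100 mm long (70 g), origin at its centre, its length along its own y.
- rod_2: White ceramic grinding rod, a cylinder 24 mm in diameter and 100 mm long (70 g), origin at its centre, its length along its own y.
- rod_3: White ceramic grinding rod, a cylinder 24 mm in diameter and 100 mm long (70 g), origin at its centre, its length along its own y.
- rod_4: White ceramic grinding rod, a cylinder 24 mm in diameter and 100 mm long (70 g), origin at its centre, its length along its own y.
- rod_5: White ceramic grinding rod, a cylinder 24 mm in diameter and 100 mm long (70 g), origin at its centre, its length along its own y.
- panel_1_mid (a point): Coated test panel, blue, a plate 60 (x) x 90 (y) x 8 (z) mm (100 g) with a black grip rib on top (40 along x, 14 along y, from 4 to 36 mm above this point); this point is the centre of the plate, half-way through its thickness, 4 mm above its underside. May be absent. Fits either way round in any pocket.
- panel_2_mid (a point): Coated test panel, green, a plate 60 (x) x 90 (y) x 8 (z) mm (100 g) with a black grip rib on top (40 along x, 14 along y, from 4 to 36 mm above this point); this point is the centre of the plate, half-way through its thickness, 4 mm above its underside. May be absent. Fits either way round in any pocket.
- panel_3_mid (a point): Coated test panel, yellow, a plate 60 (x) x 90 (y) x 8 (z) mm (100 g) with a black grip rib on top (40 along x, 14 along y, from 4 to 36 mm above this point); this point is the centre of the plate, half-way through its thickness, 4 mm above its underside. May be absent. Fits either way round in any pocket.
- pocket_1 (a point): Clip pocket of the rack: where panel_mid lies when a panel is fully home, 38 mm above the bench; axes as the panel's (60 along x, 90 along y). 1.5 mm clearance all round, flared guides. A spring clip at each y end: a panel laid in comes to rest on the clips about 12 mm too high and is pressed straight down past them with about 10 N until it stops; the clips then hold it.
- pocket_2 (a point): Clip pocket of the rack: where panel_mid lies when a panel is fully home, 38 mm above the bench; axes as the panel's (60 along x, 90 along y). 1.5 mm clearance all round, flared guides. A spring clip at each y end: a panel laid in comes to rest on the clips about 12 mm too high and is pressed straight down past them with about 10 N until it stops; the clips then hold it.
- pocket_3 (a point): Clip pocket of the rack: where panel_mid lies when a panel is fully home, 38 mm above the bench; axes as the panel's (60 along x, 90 along y). 1.5 mm clearance all round, flared guides. A spring clip at each y end: a panel laid in comes to rest on the clips about 12 mm too high and is pressed straight down past them with about 10 N until it stops; the clips then hold it.
Mind the look-alikes: they are no part of the job. What is meant by the part that bears scoop_grip is not purple, and is the larger of those in its own colour.

How it is judged:
By the outcome, as a careful person would: the job done as asked, in the order asked, and still so for the second after the job is handed in, with the robot touching nothing.
Of panel_1, panel_2, panel_3 only 1 to 3 are there at a start; the rules pass over those that are not, and their reading is None.
At some moment in a run one of panel_1, panel_2, panel_3 may be knocked a few centimetres aside while the robot is not near it.
It also fails if it takes over 210 s, if anything falls off the work surface, if the arm or the gripper's body presses on something with over 40 N, if the wrist force passes 120 N, or if a joint passes its speed limit or range.

## Working session

There is one attempt and no reset: what is moved stays moved. The work goes in short steps, each a Python script; the robot and the scene stay as the last script left them, time stands still between calls to the robot, and variables do not carry over. Pictures are saved under pics/ and viewed, about 12 in all and at most 16, crops included, and the job is handed in when it is done.

```bash
mkdir -p pics; ls
cat > h.py <<'E'
import numpy as np, cv2
from scipy.spatial.transform import Rotation as R
from plant import robot
def snap(name, f):
    c=robot.camera(name); cv2.imwrite('pics/'+f+'.png',c['image'])
    np.savez('pics/'+f+'.npz',vfov=c['vfov'],cx=c['cx'],cy=c['cy'],pose=c['pose']); return c
def load(f): return np.load('pics/'+f+'.npz')
def ray(f,u,v):
    c=load(f); fl=210/np.tan(np.radians(float(c['vfov']))/2)
    d=c['pose'][:3,:3]@np.array([(u-c['cx'])/fl,(v-c['cy'])/fl,1]); return c['pose'][:3,3],d
def atz(f,u,v,z):
    o,d=ray(f,u,v); return o+d*(z-o[2])/d[2]
def proj(f,p):
    c=load(f); fl=210/np.tan(np.radians(float(c['vfov']))/2)
    q=c['pose'][:3,:3].T@(np.asarray(p,float)-c['pose'][:3,3]); return q[:2]/q[2]*fl+[float(c['cx']),float(c['cy'])]
def tri(obs):
    A=np.zeros((3,3));b=np.zeros(3)
    for f,u,v in obs:
        o,d=ray(f,u,v); d=d/np.linalg.norm(d); P=np.eye(3)-np.outer(d,d); A+=P;b+=P@o
    p=np.linalg.solve(A,b)
    return p,[np.round(proj(f,p)-[u,v],1) for f,u,v in obs]
def down(yaw): # tool down; tool y axis (jaws) at angle yaw from world y
    return (R.from_euler('z',yaw)*R.from_quat([1,0,0,0])).as_quat()
E
python3 - <<'E'
from h import *
for n in('scene','top','wrist'):
    c=snap(n,n+'0'); print(n,c['vfov'],c['cx'],c['cy'],np.round(c['pose'],3).tolist())
a=[cv2.imread(f'pics/{n}0.png') for n in('scene','top')]
for n,i in zip(('scene','top'),a): cv2.imwrite(f'pics/{n}0b.png',cv2.resize(i,(800,600),interpolation=cv2.INTER_CUBIC))
s=robot.sense();print(s['time'],s['tool_rot'],robot.tcp_to_grasp)
E
```

```text
pics
scene 43.23805289429895 277.17008970963394 196.56395473982272 [[-0.864, -0.347, 0.364, -178.184], [-0.503, 0.581, -0.64, 1431.438], [0.011, -0.736, -0.677, 1416.625], [0.0, 0.0, 0.0, 1.0]]
top 54.438363920007696 280.8257485462521 204.23507633543886 [[-0.001, -0.99, 0.143, 284.683], [-1.0, -0.0, -0.006, 164.272], [0.006, -0.143, -0.99, 1646.277], [0.0, 0.0, 0.0, 1.0]]
wrist 68.55254525611188 276.96431422163596 209.79178834283118 [[0.331, 0.906, 0.263, 104.591], [0.944, -0.317, -0.094, 547.427], [-0.002, 0.279, -0.96, 383.975], [0.0, 0.0, 0.0, 1.0]]
0.15 [ 1.67597089e-01  9.85855241e-01 -7.83643735e-04 -2.12259754e-04] -18.8
```

View pics/scene0b.png

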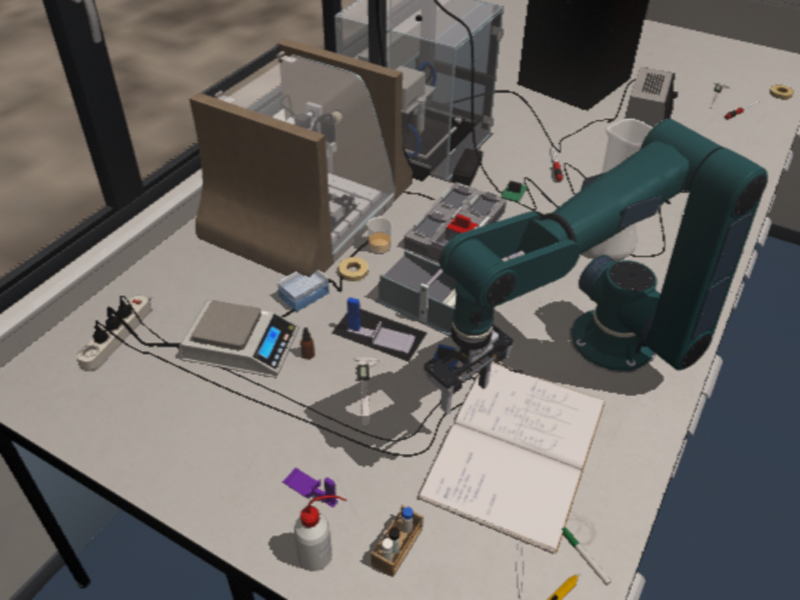

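View pics/top0b.png

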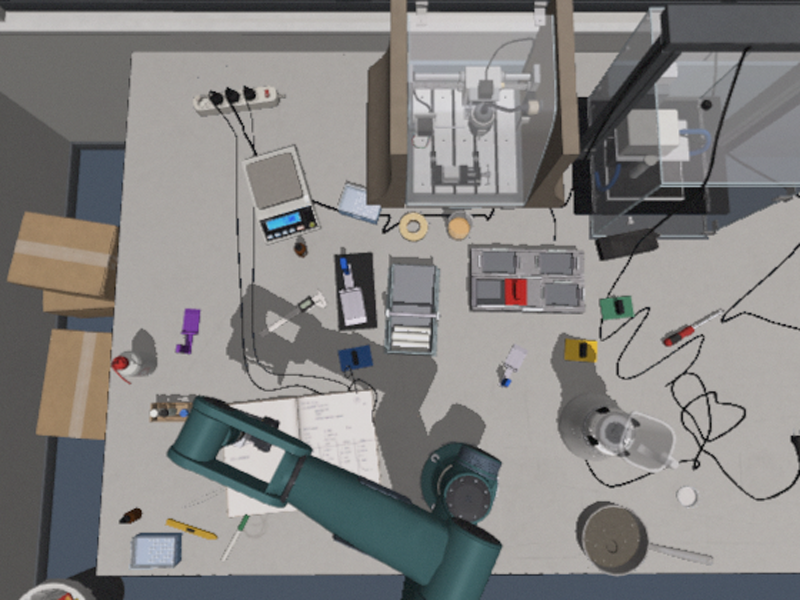

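The scene shows the real scoop on its black mat; top (800 scale) shows the handle at (347,265), bin (412,305), rack (527,280) with the red lock at (515,291), panels blue (355,358), green (616,307) and yellow (581,350). The small blue and the purple scoop are decoys. Next come wrist views from two places each.

Run:
```python
from h import *
k=.7
for n,u,v,z in [('scoop h',347,265,108),('bin',412,305,80),('bin near',410,352,90),('bin far',414,258,75),('rack',527,280,46),('lock',515,291,80),('blue',355,358,20),('green',617,307,20),('yellow',581,350,20),('beaker',459,226,50),('dropper',300,247,50)]:
    print(n,atz('top0',u*k,v*k,z).round())
def tryv(f,p,yaw):
    try: robot.move_ptp(p,down(yaw)); snap('wrist',f); print(f,load(f)['pose'][:3,3].round(), 'fwd',load(f)['pose'][:3,2].round(2),robot.sense()['time'])
    except robot.Unreachable: print('unreach',f)
tryv('wA',[400,270,330],0)
tryv('wB',[400,130,330],0)
tryv('wC',[400,-20,330],0)
tryv('wD',[400,-160,330],0)
ims=[cv2.imread(f'pics/w{c}.png') for c in 'ABCD']
g=np.vstack([np.hstack(ims[:2]),np.hstack(ims[2:])]); cv2.imwrite('pics/wAll.png',cv2.resize(g,(800,600),interpolation=cv2.INTER_AREA))
```

```text
scoop h [580. 301. 108.]
bin [475. 126.  80.]
bin near [348. 132.  90.]
bin far [606. 120.  75.]
rack [ 550. -195.   46.]
lock [ 514. -154.   80.]
blue [335. 283.  20.]
green [ 477. -452.   20.]
yellow [ 357. -345.   20.]
beaker [703.  -8.  50.]
dropper [642. 438.  50.]
wA [481. 272. 509.] fwd [-0.28 -0.   -0.96] 2.0583
wB [481. 132. 510.] fwd [-0.28  0.   -0.96] 2.725
wC [481. -17. 509.] fwd [-0.28  0.   -0.96] 3.425
wD [ 481. -157.  510.] fwd [-0.28  0.   -0.96] 4.0917
```

View pics/wAll.png

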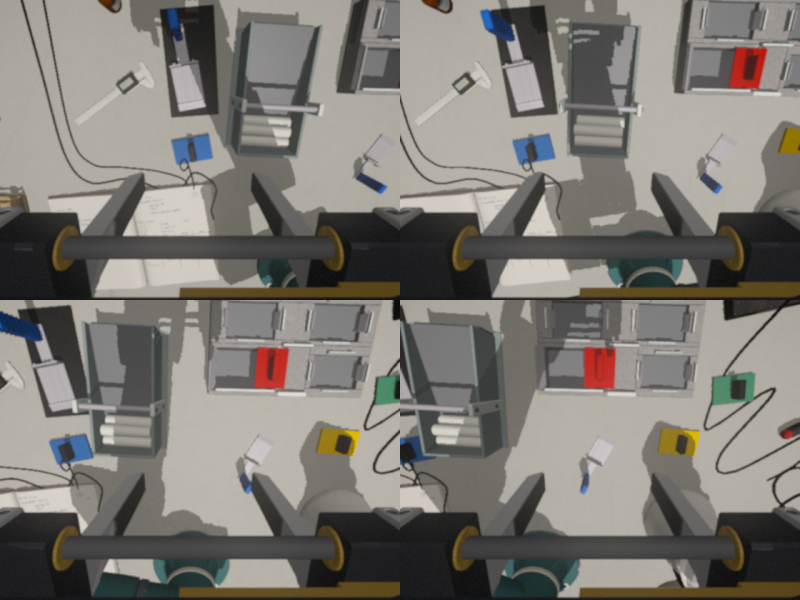

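Wrist views A–D show everything: bin, scoop, rack, lock over the bay's −y part, and all three panels. The far rack edge is cut off, so I take four views further ahead and enlarge them.

Run:
```python
from h import *
def tryv(f,p,yaw):
    try: robot.move_ptp(p,down(yaw)); snap('wrist',f)
    except robot.Unreachable: print('unreach',f);return
    i=cv2.imread(f'pics/{f}.png')[:320]
    cv2.imwrite(f'pics/{f}b.png',cv2.resize(i,None,fx=800/560,fy=800/560,interpolation=cv2.INTER_CUBIC))
tryv('wE',[500,-250,280],0)
tryv('wF',[500,-110,280],0)
tryv('wG',[500,110,280],0)
tryv('wH',[500,250,280],0)
print(robot.sense()['time'])
```

```text
7.0333
```

View pics/wEb.png

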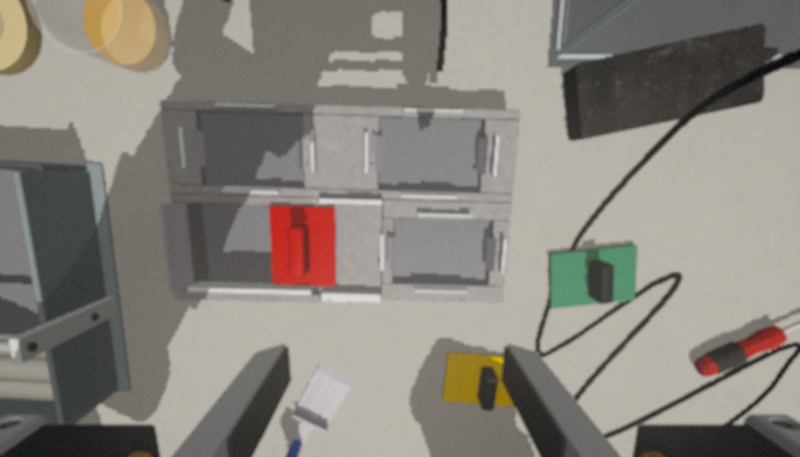

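View pics/wFb.png

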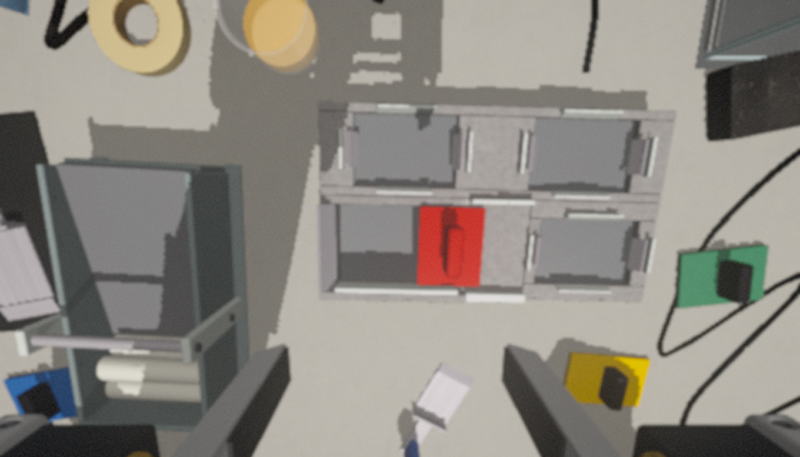

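View pics/wGb.png

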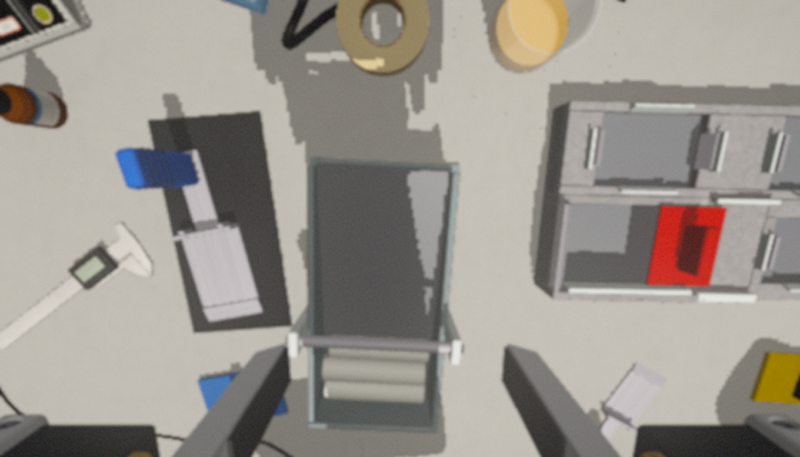

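View pics/wHb.png

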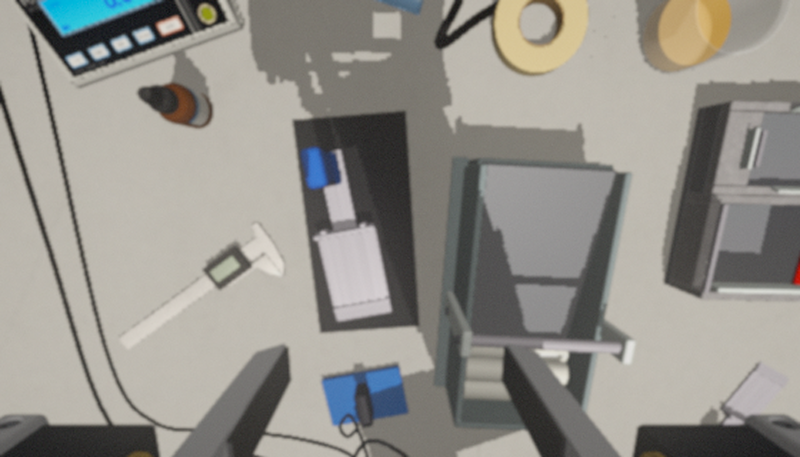

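Readings (800-wide crops): the rack with lock plate corners E(272,206)…F(419,205), the bin rim, the strike-bar ends, mat corners and scoop tip all show in pairs of views. Triangulating.

```bash
python3 - <<'E'
from h import *
T={}
def t(n,**o):
    p,r=tri([('w'+k,u*.7,v*.7) for k,(u,v) in o.items()]); T[n]=p; print(n,p.round(1),[x.tolist() for x in r])
t('lock FL',E=(272,206),F=(419,205)); t('lock FR',E=(333,206),F=(485,207)); t('lock NR',E=(335,286),F=(483,287)); t('lock NL',E=(272,284),F=(417,285))
t('rib topF',E=(297,227),F=(455,228)); t('rib topN',E=(295,274),F=(454,274))
t('rack FL',E=(164,103),F=(320,104)); t('rack FR',E=(518,111),F=(673,112)); t('rack NR',E=(503,302),F=(643,301)); t('rack NL',E=(172,297),F=(322,297))
t('mat FL',G=(149,121),H=(294,120));t('mat FR',G=(260,112),H=(404,112));t('mat NR',G=(290,325),H=(418,325));t('mat NL',G=(193,332),H=(320,331))
t('tipL',G=(208,321),H=(336,321));t('tipR',G=(261,315),H=(391,313))
t('wallL',G=(176,238),H=(316,237));t('wallR',G=(238,225),H=(376,225))
t('handle top',G=(131,168),H=(316,167))
t('bin FL',F=(40,166),G=(311,160));t('bin FR',F=(241,168),G=(458,165))
t('bin NR',G=(437,430),F=(205,430));t('bin NL',G=(309,428),F=(80,425))
t('bar L',G=(293,345),F=(22,343));t('bar R',G=(456,352),F=(186,348))
t('green FR',E=(635,243),F=(766,246));t('green NR',E=(637,299),F=(768,298));t('green FL',E=(549,251),F=(681,252));t('green NL',E=(552,307),F=(677,307))
for n in('lock','rack','mat'): 
    a=(T[n+' FL']+T[n+' NL'])/2;b=(T[n+' FR']+T[n+' NR'])/2;d=a-b;print(n,((a+b)/2).round(1),'yaw',np.arctan2(-d[0],d[1]).round(4),np.linalg.norm(d))
for n,a,b in(('tip','tipL','tipR'),('bar','bar L','bar R'),('wall','wallL','wallR'),('binF','bin FL','bin FR'),('binN','bin NL','bin NR')):
    d=T[a]-T[b];print(n,((T[a]+T[b])/2).round(1),'yaw',np.arctan2(-d[0],d[1]).round(4),np.linalg.norm(d).round(1))
E
python3 - <<'E'
import cv2,numpy as np
E=cv2.imread('pics/wE.png');G=cv2.imread('pics/wG.png');H=cv2.imread('pics/wH.png');F=cv2.imread('pics/wF.png')
r=lambda i,x,y,w,h:cv2.resize(i[y:y+h,x:x+w],(400,300),interpolation=cv2.INTER_CUBIC)
# 4 crops: handle in G,H (x4, 100x75), bar/rods in G, lock F
cv2.imwrite('pics/crops1.png',np.vstack([np.hstack([r(G,75,90,100,75),r(H,195,90,100,75)]),np.hstack([r(G,195,225,140,105),r(F,285,130,100,75)])]))
E
```

```text
lock FL [ 551.4 -131.    40.2] [[-0.0, -0.6], [0.0, 0.6]]
lock FR [ 551.5 -190.1   54.6] [[0.0, 0.2], [0.0, -0.2]]
lock NR [ 479.2 -190.4   63.9] [[0.0, 0.3], [0.0, -0.3]]
lock NL [ 478.8 -129.4   54.6] [[0.0, 0.2], [-0.0, -0.2]]
rib topF [ 535.  -160.8   74.6] [[0.0, 0.2], [0.0, -0.2]]
rib topN [ 496.5 -159.7   87.9] [[-0.0, -0.1], [0.0, 0.1]]
rack FL [639.5 -42.   38.6] [[-0.0, -0.1], [0.0, 0.1]]
rack FR [ 632.9 -353.9   42.7] [[-0.0, 0.0], [0.0, -0.0]]
rack NR [ 460.  -351.6   47.5] [[-0.0, -0.3], [0.0, 0.3]]
rack NL [470.9 -41.2  70.7] [[-0.0, -0.2], [0.0, 0.2]]
mat FL [629.9 347.5   3.1] [[-0.1, -0.2], [0.0, 0.2]]
mat FR [638.  241.3  -2.4] [[0.0, 0.1], [0.0, -0.1]]
mat NR [421.4 225.3   5. ] [[-0.0, 0.1], [-0.0, -0.1]]
mat NL [413.5 333.    3.1] [[0.0, -0.2], [-0.0, 0.2]]
tipL [425.8 314.9   3.6] [[-0.0, 0.1], [0.0, -0.1]]
tipR [435.3 254.7   8.6] [[-0.0, -0.6], [0.0, 0.6]]
wallL [519.3 329.2  19.3] [[-0.0, -0.2], [0.0, 0.2]]
wallR [530.4 269.5   9.4] [[0.0, 0.1], [-0.0, -0.1]]
handle top [585.2 309.9 111.4] [[-0.0, -0.2], [0.0, 0.2]]
bin FL [588.6 177.2  90.6] [[-0.6, -2.3], [
[... 192 characters left out ...]
128.6] [[0.0, -0.3], [-0.0, 0.3]]
bar R [443.   61.2 128.7] [[0.0, -1.1], [-0.1, 1.1]]
green FR [ 509.9 -493.8    7.2] [[-0.1, 1.0], [0.1, -1.0]]
green NR [ 455.7 -497.1   21. ] [[-0.0, -0.3], [0.0, 0.3]]
green FL [ 502.9 -404.9    9.7] [[-0.0, 0.3], [0.0, -0.3]]
green NL [ 440.2 -417.4    0.7] [[0.0, 0.0], [-0.0, -0.0]]
lock [ 515.2 -160.2   53.3] yaw 0.0052 61.20495939465443
rack [ 550.8 -197.2   49.9] yaw -0.0281 311.3858801978086
mat [525.7 286.8   2.2] yaw 0.0751 107.29406641565484
tip [430.5 284.8   6.1] yaw 0.1573 61.2
bar [445.7 126.9 128.6] yaw -0.0409 131.6
wall [524.8 299.3  14.4] yaw 0.1847 61.5
binF [587.8 112.1  43.9] yaw -0.0111 160.3
binN [347.8 132.   91.8] yaw -0.0059 121.8
```

View pics/crops1.png

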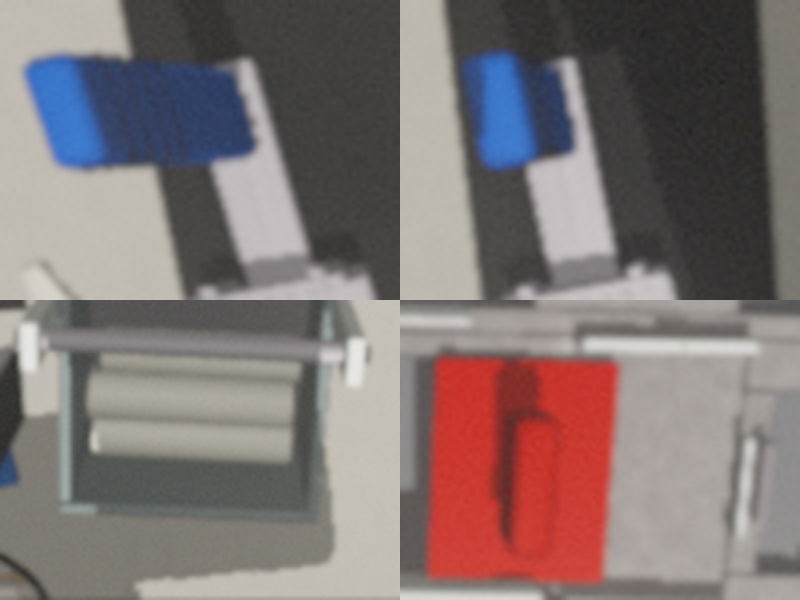

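Scoop: tip (430,285), handle (585,310), so its yaw is about 0.16 (length 157 vs 155 ✓). Rack yaw is about −0.024, and the lock rib is at (516,−160), top about 80–85 ✓. I slide the lock back with force checks, then measure bay and bin from close by.

```bash
cat >> h.py <<'E'
def ft(): return np.array(robot.sense()['ft_force'])
def pos(): return np.array(robot.sense()['tcp_pos'])
def step_until(d,maxd,thr,step=2,v=40,f0=None):
    """move along unit d until |force along d| change > thr"""
    f0=ft() if f0 is None else f0; p0=pos(); d=np.asarray(d,float); s=0
    while s<maxd:
        s+=step; robot.move_linear((p0+d*s).tolist(),v=v)
        f=(ft()-f0)@d
        if -f>thr: break
    return s,f,pos()
E
python3 - <<'E'
from h import *
print(tri([('wG',91.75,118),('wH',219.7,117.8)]))
for f in 'GB':pass
for n,u,v,z in [('NL',309,428,90),('NR',437,430,90),('FL',311,159,90),('FR',458,165,90),('barL',305,343,119),('barR',440,348,119)]: print(n,atz('wG',u*.7,v*.7,z).round(1))
robot.set_gripper(50,25)
yw=-0.024
robot.move_ptp([516,-160,130],down(yw)); f0=ft(); print(f0)
robot.move_linear([516,-160,60],v=80); print(ft())
robot.set_gripper(5,25); s=robot.sense(); print(s['grip_width'],ft())
d=np.array([np.sin(yw)*1,-np.cos(yw),0])  # -y of rack
print(step_until(d,66,9,step=3,v=40,f0=ft()))
print(robot.sense()['time'])
E
```

```text
(array([584.61115377, 312.33968273, 107.24460431]), [array([0., 0.]), array([-0., -0.])])
NL [347.5 192.8  90. ]
NR [345.   70.7  90. ]
FL [591.9 177.3  90. ]
FR [587.   59.7  90. ]
barL [445.9 185.1 119. ]
barR [441.1  73.2 119. ]
[-0.64044711  0.11723513  0.92369825]
[-0.734894   -0.50733165 -1.04124119]
13.90150069949201 [ 0.62246124 -0.59409652 -0.53743945]
(48, np.float64(-10.042431764098687), array([ 514.9916157 , -204.71155154,   60.11874086]))
15.1417
```

Run:
```python
from h import *
robot.set_gripper(40); p=pos(); robot.move_linear([p[0],p[1],130],v=150)
for f,y in(('wI',-90),('wJ',-200),('wK',-300)):
    robot.move_ptp([500,y,190],down(-0.024)); snap('wrist',f)
    i=cv2.imread(f'pics/{f}.png')[:330]
    cv2.imwrite(f'pics/{f}b.png',cv2.resize(i,None,fx=800/560,fy=800/560,interpolation=cv2.INTER_CUBIC))
print(robot.sense()['time'])
```

```text
18.1083
```

View pics/wIb.png

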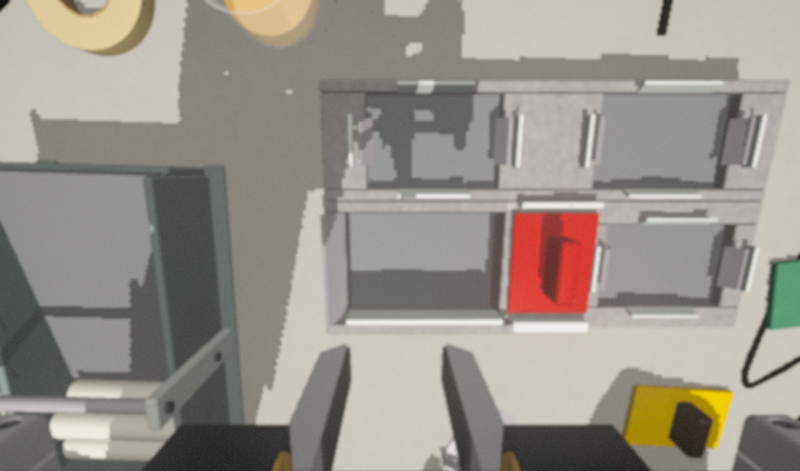

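View pics/wKb.png

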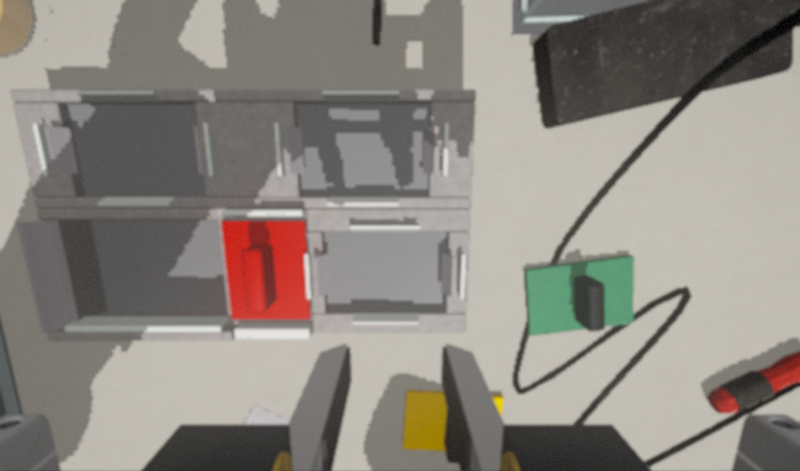

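The lock is now fully back (picture I: red plate at 510–600 px, bay open at 348–505). The clip and guide bars give me the pocket centres; I triangulate them from I and K.

Run:
```python
from h import *
def t(n,I,K):
    p,r=tri([('wI',I[0]*.7,I[1]*.7),('wK',K[0]*.7,K[1]*.7)]); print(n,p.round(1),'res',r[0][1].round(1)); return p
yw=-.024; X=np.array([np.cos(yw),np.sin(yw),0]);Y=np.array([-np.sin(yw),np.cos(yw),0])
D={'FL':[((350,140),(40,148)),((518,140),(208,148)),((437,86),(117,95)),((436,196),(137,201))],
'FR':[((588,139),(279,149)),((757,140),(445,150)),((681,84),(360,95)),((664,194),(363,204))],
'NR':[((600,269),(306,276)),((750,269),(462,276)),((681,219),(385,224)),((664,314),(385,322))]}
C={}
for k,L in D.items():
    P=[t(k+s,*a) for s,a in zip(('+y','-y','+x','-x'),L)]
    py=(P[0]+P[1])/2; px=(P[2]+P[3])/2; print(k,'from y clips',py.round(1),'from x guides',px.round(1),'rackframe widths',((P[0]-P[1])@Y).round(1),((P[2]-P[3])@X).round(1)); 
a=t('rail+y',(347,322),(65,328));b=t('rail-y',(502,322),(222,329));print('rail mid',(a+b)/2, (a-b)@Y)
t('lockFL',(513,212),(224,220));t('lockFR',(597,212),(304,218));t('lockNL',(510,313),(231,321));t('lockNR',(588,314),(311,320))
t('rackFL',(321,82),(13,92));t('rackFR',(788,82),(474,92));t('bayFR',(600,0),(300,0)) if 0 else None
```

```text
FL+y [602.2 -60.9  56.2] res -0.4
FL-y [ 599.6 -173.4   54.7] res -0.3
FL+x [ 633.7 -118.9   55.6] res -0.3
FL-x [ 565.  -118.5   54.3] res -1.1
FL from y clips [ 600.9 -117.1   55.5] from x guides [ 599.4 -118.7   54.9] rackframe widths 112.5 68.7
FR+y [ 598.5 -220.9   53.2] res 0.4
FR-y [ 595.1 -333.5   55. ] res 0.4
FR+x [ 630.7 -277.6   54.2] res 0.5
FR-x [ 560.9 -276.5   54.8] res 0.6
FR from y clips [ 596.8 -277.2   54.1] from x guides [ 595.8 -277.1   54.5] rackframe widths 112.7 69.8
NR+y [ 511.3 -234.1   62.4] res -0.2
NR-y [ 506.9 -346.6   55. ] res -0.1
NR+x [ 545.  -291.4   54. ] res -1.0
NR-x [ 473.4 -289.2   55.1] res 0.4
NR from y clips [ 509.1 -290.3   58.7] from x guides [ 509.2 -290.3   54.5] rackframe widths 112.5 71.6
rail+y [476.  -52.7  62.4] res -0.3
rail-y [ 471.7 -167.3   58.9] res 0.1
rail mid [ 473.85992895 -109.95787953   60.6453496 ] 114.67768743945891
lockFL [ 550.9 -174.6   46.5] res 0.1
lockFR [ 550.5 -233.4   50. ] res -0.7
lockNL [ 477.2 -173.7   56. ] res 0.4
lockNR [ 474.8 -233.1   53.1] res -0.3
rackFL [639.5 -42.2  44.1] res 0.1
rackFR [ 631.8 -353.7   46. ] res 0.2
```

The pockets come out at FL(600.2,−117.9), FR(596.3,−277.2), NR(509.1,−290.3), rack yaw −0.0245 and bay y −110. Now the scoop: check reachability, grasp, lift and weigh.

```bash
cat >> h.py <<'E'
HG=72.
def scoop(tip,psi,th):
    """TCP pose for scoop tip position (underside front edge), yaw psi, nose-down th(rad)"""
    Rs=R.from_euler('z',psi)*R.from_euler('y',-th)
    p=np.asarray(tip,float)+Rs.apply([155,0,HG-18.8]); return p.tolist(),(Rs*R.from_quat([1,0,0,0])).as_quat().tolist()
BY=-0.05; BX=np.array([np.cos(BY),np.sin(BY),0]); BC=np.array([349,131.5,12.]) # bin_corner estimate
def binp(s,h): # point s along floor from near wall, h normal above floor
    a=np.radians(15); return BC+BX*(s*np.cos(a)-h*np.sin(a))+np.array([0,0,s*np.sin(a)+h*np.cos(a)])
BAY=np.array([512.5,-110,22.]); RY=-0.0245
E
python3 - <<'E'
from h import *
print('bay +x wall',atz('wI',420*.7,212*.7,46),atz('wI',420*.7,204*.7,46),'rail',atz('wI',420*.7,317*.7,62),atz('wI',420*.7,326*.7,62))
print('bin bar mid',BC+BX*95)
for n,a in [('dig start',scoop(binp(150,50),BY,.262)),('dig end',scoop(binp(0,0),BY,.262)),('noseup',scoop(BC+[0,0,60],BY,-.15)),('level out',scoop(BC+BX*130+[0,0,70],BY,0)),('pour',scoop(BAY+[2,0,23],RY,.68)),('pour pre',scoop(BAY+[2,0,60],RY,0))]:
    q=robot.inverse_kinematics(*a); print(n,np.round(a[0]),None if q is None else np.round(q,2))
robot.set_gripper(50,60)
q=down(.17)
robot.move_ptp([584.6,312.3,150],q.tolist()); robot.move_linear([584.6,312.3,57],v=80); print(ft())
robot.set_gripper(5,60); s=robot.sense(); print(s['grip_width'],ft())
f0=ft(); robot.move_linear([584.6,312.3,110],v=60); robot.wait(.3); print(ft()-f0,ft(),robot.sense()['torque'],robot.sense()['time'])
E
```

```text
bay +x wall [ 552.49035367 -107.72854902   46.        ] [ 558.13474879 -107.77474323   46.        ] rail [ 478.17759343 -106.25315595   62.        ] [ 471.19085105 -106.19597585   62.        ]
bin bar mid [443.88127474 126.75197892  12.        ]
dig start [617. 118. 191.] [ 0.12  0.07  1.44 -0.05  1.37  1.75]
dig end [485. 125. 104.] [ 0.18 -0.17  1.85 -0.06  1.21  1.82]
noseup [510. 123. 101.] [0.11 0.19 1.47 0.02 1.63 1.73]
level out [634. 117. 135.] [ 0.1   0.32  1.24 -0.    1.59  1.72]
pour [ 602. -112.  184.] [-0.42 -0.23  1.86  0.32  0.89  1.06]
pour pre [ 669. -114.  135.] [-0.25  0.4   1.14 -0.    1.61  1.34]
[-0.03539211  0.13525346 -0.59874884]
15.773212053355964 [-1.47167637 -0.47717998  0.75326585]
[ 1.33796797  0.67320624 -2.60948995] [-0.13370841  0.19602626 -1.8562241 ] [0.07499056 0.09185643 0.00259626] 24.0
```

Run:
```python
from h import *
th=np.radians(15)
robot.move_linear([584.6,312.3,230],v=200)
robot.move_ptp(*scoop(binp(155,90),BY,th))
p,q=scoop(binp(155,8),BY,th); robot.move_linear(p,v=100,orientation=q); robot.wait(.3)
f0=ft(); n=np.array(binp(0,1)-binp(0,0)); print(f0)
print(step_until(-n,16,2.5,step=1,v=30,f0=f0), 'cmd h = 8 - s'); print(ft(),robot.sense()['time'])
c=snap('scene','scene1')
i=c['image'][100:310,150:430]; cv2.imwrite('pics/scene1b.png',cv2.resize(i,(800,600),interpolation=cv2.INTER_CUBIC))
```

```text
[-0.32307435 -0.79103099 -2.06666039]
(9, np.float64(-2.8963173931150386), array([634.83086853, 117.26956925, 143.90873498])) cmd h = 8 - s
[-0.83455715 -0.14081343  0.78624026] 29.0667
```

View pics/scene1b.png

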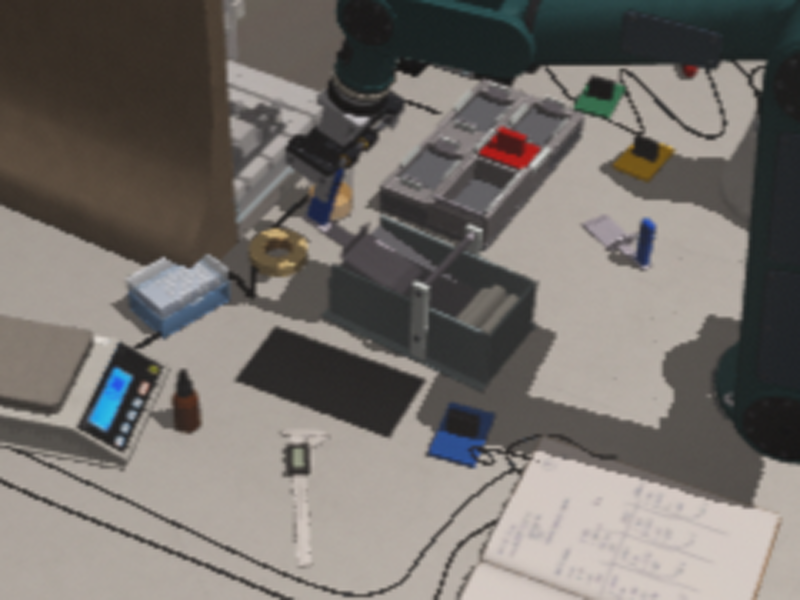

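Scene shows the scoop in the gripper at the bin's upper end, the mat empty, bystanders untouched; floor contact came within 1 mm of plan. Now dig.

Run:
```python
from h import *
th=np.radians(15); h=0.0
f0=ft(); d=binp(1,0)-binp(0,0); out=[]
s=155
while s>-6:
    s-= 6 if s>85 else 3 if s>12 else 1.5
    p,q=scoop(binp(s,h),BY,th); robot.move_linear(p,v=60,orientation=q); f=ft(); out.append((s,round(float(f@d),1),round(float(f[2]),1)))
    if f@d>(14 if s<12 else 25): break
print(out); print(pos()-p, robot.sense()['time'])
```

```text
[(149, -1.4, -0.0), (143, -0.6, 0.8), (137, -1.2, 1.0), (131, -1.2, 1.9), (125, -2.4, 0.9), (119, -1.1, 2.9), (113, -1.1, 3.6), (107, -2.7, 3.7), (101, -1.9, 4.4), (95, -0.7, 6.1), (89, -1.1, 5.5), (83, -1.4, 5.3), (80, -0.5, 5.5), (77, -1.3, 5.8), (74, -0.2, 5.7), (71, -0.3, 5.4), (68, 0.5, 5.8), (65, 0.1, 5.7), (62, -0.1, 6.3), (59, 0.6, 6.5), (56, -0.2, 6.4), (53, 0.0, 6.8), (50, 0.7, 5.9), (47, 1.4, 5.6), (44, 0.5, 7.2), (41, 0.3, 6.9), (38, 0.7, 6.3), (35, 1.2, 7.1), (32, 0.2, 6.9), (29, 0.3, 6.7), (26, 0.8, 6.2), (23, 1.1, 6.3), (20, 1.5, 6.6), (17, 1.3, 5.7), (14, 3.3, 6.2), (11, 2.1, 7.1), (9.5, 2.4, 6.3), (8.0, 2.8, 6.0), (6.5, 3.0, 6.7), (5.0, 3.9, 6.9), (3.5, 2.7, 5.9), (2.0, 3.8, 5.7), (0.5, 7.3, 5.3), (-1.0, 7.8, 5.4), (-2.5, 9.8, 6.2), (-4.0, 11.7, 6.7), (-5.5, 13.8, 6.2), (-7.0, 15.0, 6.3)]
[ 6.74469115 -0.28008527  5.17085607] 41.125
```

The tip met the wall at s≈0 (force rising there, arm compliance explains the offset). Now lift, nose slightly up to roll the rods to the rear wall, then level and draw back.

Run:
```python
from h import *
def go(x,z,thd,v,n):
    p,q=scoop(BC+BX*x+[0,0,z-12],BY,np.radians(thd)); robot.move_linear(p,v=v,orientation=q); print(n,(pos()-p).round(1),ft().round(1),robot.sense()['time'])
go(3,67,0,40,'level'); go(3,82,-5,40,'noseup'); robot.wait(.5); go(3,82,0,40,'level'); robot.wait(.3)
s=robot.sense(); print(s['torque'],ft())
snap('scene','scene2'); snap('top','top2')
a=cv2.imread('pics/scene2.png')[140:260,250:410]; b=cv2.imread('pics/top2.png')[150:270,210:370]
cv2.imwrite('pics/lift.png',cv2.resize(np.hstack([a,b]),(800,300),interpolation=cv2.INTER_CUBIC))
```

```text
level [-1.1 -0.  -1.3] [ 0.8 -0.8 -5.9] 42.1333
noseup [ 0.1 -0.  -0.5] [ 1.  -0.  -5.8] 42.3917
level [-0.2  0.1  0.3] [ 0.3  0.4 -5.2] 43.4
[-0.04104799 -0.40888325 -0.02295272] [ 0.7329072   0.10950078 -5.10298922]
```

View pics/lift.png

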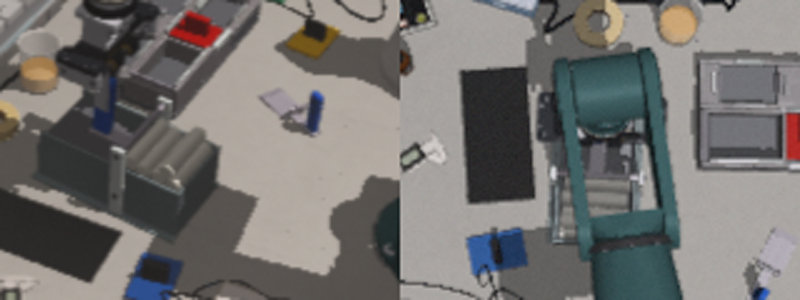

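Load is 3.3 N, so all five rods are on the scoop, and they stand proud above the near wall. Drawing back under the bar.

Run:
```python
from h import *
for x in (30,60,90,120,135):
    p,q=scoop(BC+BX*x+[0,0,71],BY,0); robot.move_linear(p,v=45,orientation=q); print(x,(pos()-p).round(1),ft().round(1),round(robot.sense()['time'],1))
p,q=scoop(BC+BX*150+[0,0,90],BY,np.radians(-2)); robot.move_linear(p,v=45,orientation=q)
robot.wait(.4); f=[ft() for _ in range(3)]; print(f[-1],robot.sense()['torque'])
snap('scene','scene3'); snap('top','top3')
a=cv2.imread('pics/scene3.png')[110:260,230:430]; b=cv2.imread('pics/top3.png')[130:280,200:400]
cv2.imwrite('pics/lift3.png',cv2.resize(np.hstack([a,b]),(800,300),interpolation=cv2.INTER_CUBIC))
```

```text
30 [-0.1  0.  -0. ] [-0.6 -0.6 -3.2] 44.5
60 [-0.1 -0.  -0.1] [ 0.3  0.1 -4. ] 45.4
90 [-0.1  0.  -0.2] [-0.5 -0.5 -3.4] 46.2
120 [-0.1  0.  -0.2] [-0.1  1.3 -5.2] 47.0
135 [ 0.1 -0.  -0.2] [-0.1 -0.6 -3.5] 47.5
[-0.15849102  0.28842704 -4.255934  ] [-0.04166792 -0.1577936  -0.00532829]
```

View pics/lift3.png

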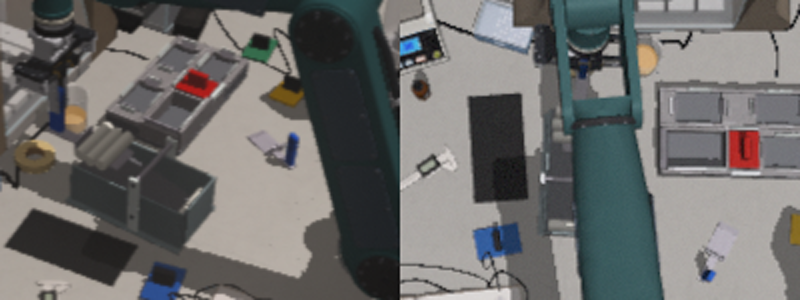

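Three rods are visible in a level layer on the scoop, and the weight agrees (about 2.4 N load against 2.06 N expected for three). Now carry over and pour.

Run:
```python
from h import *
def go(tip,psi,thd,v):
    p,q=scoop(tip,psi,np.radians(thd)); robot.move_linear(p,v=v,orientation=q)
go(BC+BX*140+[0,0,140],BY,-3,80)
robot.wait(.3); F=[]
for _ in range(8): robot.wait(.05); F.append(ft()[2])
print('load fz',np.mean(F),np.std(F),robot.sense()['time'])
go([490,-110,150],RY,-3,110)
B=BAY+[1,0,0]
go(B+[3,0,68],RY,3,80)
go(B+[1,0,45],RY,22,60)
snap('scene','s4a')
go(B+[0,0,24],RY,33,50)
go(B+[0,0,24],RY,39.5,40)
print((pos()-scoop(B+[0,0,24],RY,np.radians(39.5))[0]).round(1))
robot.wait(.7); f1=ft(); print(f1,robot.sense()['time']); snap('scene','s4b')
a=cv2.imread('pics/s4a.png')[90:240,270:470]; b=cv2.imread('pics/s4b.png')[90:240,270:470]
cv2.imwrite('pics/pour.png',cv2.resize(np.hstack([a,b]),(800,300),interpolation=cv2.INTER_CUBIC))
```

```text
load fz -4.114257610707659 0.6238250096022652 50.0583
[ 0.4 -0.2  0.6]
[ 0.117035    0.50174307 -1.62706762] 55.8333
```

View pics/pour.png

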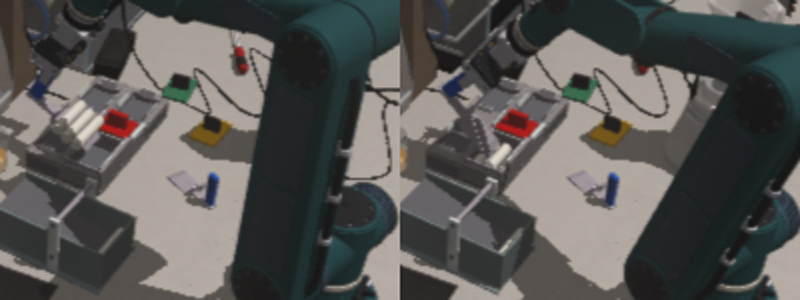

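The pour emptied the scoop (force back to the empty value), with a rod visible in the bay at (500,155). Now park the scoop, then locate all the panels with wrist pictures by code.

```bash
cat >> h.py <<'E'
HSV={'blue':((105,120,40),(125,255,255)),'green':((60,90,30),(90,255,255)),'yellow':((20,130,60),(32,255,255))}
def panel(f,col,near,zt=8,rad=110):
    """plate centre, yaw (of its x axis, 60 mm side) and sizes from one wrist picture"""
    i=cv2.imread('pics/'+f+'.png'); m=cv2.inRange(cv2.cvtColor(i,cv2.COLOR_BGR2HSV),*HSV[col])
    n,lab,st,ce=cv2.connectedComponentsWithStats(cv2.morphologyEx(m,cv2.MORPH_CLOSE,np.ones((3,3))))
    g=[k for k in range(1,n) if st[k,4]>40 and np.linalg.norm(atz(f,*ce[k],zt)[:2]-near)<rad]
    if not g: return None
    k0=max(g,key=lambda k:st[k,4]); g=[k for k in g if np.linalg.norm(ce[k]-ce[k0])<60]
    ys,xs=np.where(np.isin(lab,g)); w=np.array([atz(f,x,y,zt)[:2] for x,y in zip(xs,ys)],np.float32)
    c,(a,b),_=r=cv2.minAreaRect(w); bx=cv2.boxPoints(r); e1,e2=bx[1]-bx[0],bx[2]-bx[1]
    s=e1 if np.linalg.norm(e1)<np.linalg.norm(e2) else e2; yaw=np.arctan2(s[1],s[0]); yaw=(yaw+np.pi/2)%np.pi-np.pi/2
    return np.array(c),yaw,sorted((a,b)),len(xs)
E
python3 - <<'E'
from h import *
def go(tip,psi,thd,v):
    p,q=scoop(tip,psi,np.radians(thd)); robot.move_linear(p,v=v,orientation=q)
B=BAY+[1,0,0]
go(B+[10,0,80],RY,39.5,80); go(B+[-20,0,150],RY,0,120)
py=.07; d=np.array([np.cos(py),np.sin(py),0]); tip=np.array([525.7,286.8,3])-86*d
robot.move_ptp(*scoop(tip+[0,0,130],py,0)); go(tip+[0,0,8],py,0,120); robot.wait(.2)
f0=ft(); print(step_until([0,0,-1],16,2.5,step=1,v=30,f0=f0),tip)
robot.set_gripper(50); robot.wait(.2); p=pos(); robot.move_linear([p[0],p[1],190],v=200)
print(robot.sense()['time'])
robot.move_ptp([290,265,200],down(0)); snap('wrist','p0')
robot.move_ptp([440,-70,230],down(0)); snap('wrist','p2')
robot.move_ptp([330,-345,230],down(0)); snap('wrist','p1')
print(robot.sense()['time'])
print(panel('p0','blue',(335,283)));print(panel('p1','yellow',(357,-345)));print(panel('p1','green',(477,-452)))
cs=[cv2.imread(f'pics/p{k}.png') for k in(0,1)]
snap('scene','s5'); a=cv2.resize(cv2.imread('pics/s5.png')[90:300,150:430],(400,300),interpolation=cv2.INTER_CUBIC)
b=cv2.resize(cv2.imread('pics/p2.png')[20:230,280:560],(400,300),interpolation=cv2.INTER_CUBIC)
cv2.imwrite('pics/chk.png',np.vstack([np.hstack([a,b]),np.hstack([cv2.resize(c,(400,300)) for c in cs])]))
E
```

```text
(2, np.float64(-4.164203312807641), array([595.12746114, 291.87480952,  63.63140772])) [439.91061398 280.78491513   3.        ]
62.6583
66.4917
(array([336.08218384, 285.14355469]), np.float32(0.18545496), [57.64804458618164, 86.80477905273438], 2983)
(array([ 355.94772339, -346.6963501 ]), np.float32(-0.07894468), [59.72739791870117, 88.53274536132812], 2795)
(array([ 475.77191162, -454.4708252 ]), np.float32(0.100405216), [58.5029296875, 89.31598663330078], 3129)
```

View pics/chk.png

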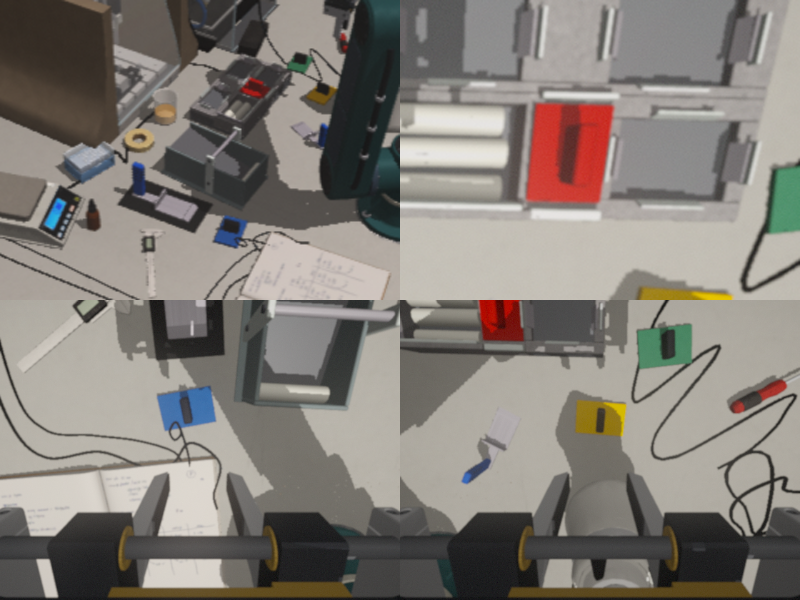

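The check picture shows the scoop standing on its mat, three rods side by side in the bay, two left in the bin, and all three panels in place. Panel sizes measured by code are ≈58–60 × 87–89 mm ✓. Starting with yellow → NR pocket.

```bash
cat >> h.py <<'E'
POCK={'FL':(600.2,-117.9),'FR':(596.3,-277.2),'NR':(509.1,-290.3)}
def press(zmin,thr,v=40):
    p=pos(); f0=ft()[2]; z=p[2]; m=0
    while z>zmin:
        z-=1.5; robot.move_linear([p[0],p[1],z],v=v); f=ft()[2]-f0; m=max(m,f)
        if f>thr: break
    return dict(cmd=round(z,1),z=pos()[2].round(1),f=round(float(f),1),max=round(float(m),1))
def install(col,near,view,pk,tag):
    robot.set_gripper(50,60)
    robot.move_ptp([*view,190],down(0).tolist()); snap('wrist',tag); r=panel(tag,col,near); print(col,r)
    c,yaw,sz,_=r; assert abs(sz[0]-59)<4 and abs(sz[1]-88)<4
    q=down(yaw).tolist()
    robot.move_ptp([*c,80],q); robot.move_linear([*c,12],v=100); robot.set_gripper(5,60); print('grip',robot.sense()['grip_width'])
    robot.move_linear([*c,110],v=150); x,y=POCK[pk]
    robot.move_ptp([x,y,110],down(RY).tolist()); robot.move_linear([x,y,63],v=80); robot.wait(.2)
    print('press',press(38,22)); 
    robot.set_gripper(36); robot.wait(.1); p=pos(); robot.move_linear([x,y,95],v=150); robot.set_gripper(0,20)
    robot.move_linear([x,y,78],v=80); robot.wait(.2); print('rib',press(66,20)); robot.move_linear([x,y,120],v=200); print(robot.sense()['time'])
E
python3 - <<'E'
from h import *
install('yellow',(357,-345),(310,-330),'NR','y1')
E
```

```text
yellow (array([ 355.74328613, -346.62194824]), np.float32(-0.07729173), [59.57370376586914, 88.72844696044922], 3575)
grip 13.657009008288295
press {'cmd': np.float64(40.9), 'z': np.float64(46.1), 'f': 22.6, 'max': 22.6}
rib {'cmd': np.float64(67.8), 'z': np.float64(74.2), 'f': 22.8, 'max': 22.8}
79.9083
```

Yellow is home: TCP 46.1 (expected 46), rib top 74.2 (expected 74). Green and blue next.

Run:
```python
from h import *
install('green',(476,-454),(425,-430),'FR','g1')
install('blue',(336,285),(290,265),'FL','b1')
```

```text
green (array([ 476.12911987, -454.29876709]), np.float32(0.10228503), [57.58443832397461, 86.56340789794922], 3163)
grip 13.71392756972911
press {'cmd': np.float64(39.5), 'z': np.float64(46.1), 'f': 25.8, 'max': 25.8}
rib {'cmd': np.float64(66.4), 'z': np.float64(74.1), 'f': 22.9, 'max': 22.9}
95.0833
blue (array([336.09133911, 284.99700928]), np.float32(0.18535745), [57.676753997802734, 87.1175765991211], 3215)
grip 13.680738918242353
press {'cmd': np.float64(36.9), 'z': np.float64(36.7), 'f': 0.2, 'max': 1.0}
rib {'cmd': np.float64(64.8), 'z': np.float64(64.6), 'f': 0.2, 'max': 0.2}
113.525
```

Blue met no resistance, so it was lost on the way, probably knocked off on the strike-bar post (about 128 mm) at my 110 mm transit height. Look for it.

Run:
```python
from h import *
print(robot.sense()['grip_width'])
robot.move_ptp([330,-330,230],down(0).tolist()); t=snap('top','top6'); snap('scene','s6')
a=cv2.resize(t['image'],(533,400))[100:330,150:450]; b=cv2.imread('pics/s6.png')
g=np.hstack([cv2.resize(t['image'][120:290,190:450],(400,262),interpolation=cv2.INTER_CUBIC),cv2.resize(b[90:260,170:430],(400,262),interpolation=cv2.INTER_CUBIC)])
cv2.imwrite('pics/lost.png',g); print(robot.sense()['time'])
hsv=cv2.cvtColor(t['image'],cv2.COLOR_BGR2HSV); m=cv2.inRange(hsv,*HSV['blue']); n,l,st,ce=cv2.connectedComponentsWithStats(m)
for k in range(1,n):
    if st[k,4]>15: print(st[k],ce[k].round(),atz('top6',*ce[k],10).round())
```

```text
0.9057159560947243
114.975
[202 151   5   4  16] [204. 153.] [736. 472.  10.]
[243 177   6  11  50] [246. 182.] [614. 299.  10.]
[278 207  20  12 193] [287. 213.] [487. 130.  10.]
[351 265   6   5  20] [354. 267.] [ 269. -135.   10.]
[126 287   6   5  21] [128. 289.] [186. 753.  10.]
```

View pics/lost.png

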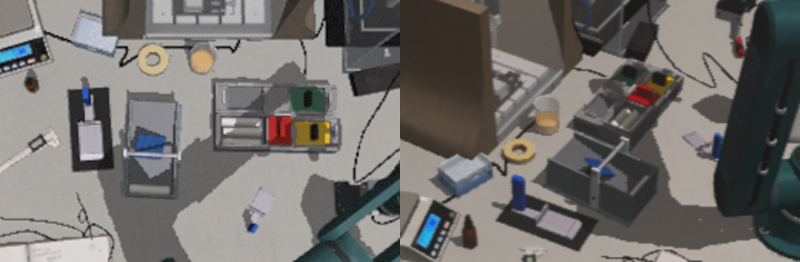

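Blue panel fell into the bin behind the strike bar (top crop (150,143)), which confirms the post collision. Picture budget is used up, so I use image code: class maps of wrist views from two places, measured in world coordinates.

Run:
```python
from h import *
robot.set_gripper(60)
robot.move_ptp([400,-100,260],down(0).tolist())
for f,p in(('q1',[430,125,210]),('q2',[430,30,210])):
    robot.move_ptp(p,down(0).tolist()); snap('wrist',f)
print(robot.sense()['time'])
def cmap(f,lo,hi,step):
    i=cv2.imread('pics/'+f+'.png'); h=cv2.cvtColor(i,cv2.COLOR_BGR2HSV)
    for v in range(lo[1],hi[1],step*2-1):
        s=f'{v:3d} '
        for u in range(lo[0],hi[0],step):
            H,S,V=h[v,u]
            s+= 'B' if 100<H<128 and S>110 and V>45 else ('k' if V<50 else '#' if V>190 else '+' if V>140 else '.' if V>95 else '-')
        print(s)
for f in('q1','q2'):
    u,v=proj(f,[485,130,55]).astype(int); print(f,u,v)
    cmap(f,(max(0,u-100),max(0,v-70)),(min(560,u+100),min(300,v+80)),2)
```

```text
118.45
q1 272 146
 76 ----k-.+####++.........---------------------------------------------------------------+++###########
 79 ------.+#####+.........---.....--------.+..-------------------------------------------+++###########
 82 ------+######+.........--.++++++++++.--....-----------------------...-----------------+++###########
 85 ------.######+.........----.....----------------------------------+++-----------------+++###########
 88 ------.######++........--------------------------------------------..------------.---.+++###########
 91 ------.#######+........--------------------------------------------------------------.++############
 94 -------+######+........--------------------------------------------..----------------.++############
 97 -------+#######+.......-------------------------------------------.++++++++.---...---.++############
100 -------+#######++......-------------------------------------------.++++++++.---++----.++############
103 -------.########+......-------------------------------------------.++++++++.---..----.++############
106 -------.+#######+......-----
[... 8728 characters left out ...]
----.+.++++..-------------------------------....++++.-....+###########
208 #######+##########+++.------------.++++++..----------------------------------.++++......+###########
211 ##################++++------------..++++++.----------------------------------.++++......+###########
214 ###################+++.-----------..++++++..---------------------------------.....-.....+###########
217 ###################+++.------------.+++++++.---------------------------------...---.....+###########
220 ###################+++.------------........----------------------------------...---.....############
223 ###################+++.------------------------------------------------------...---.....############
```

The blue panel lies upside down (no rib visible), just behind the bar. I triangulate its corners to get position and tilt before deciding how to turn it.

Run:
```python
from h import *
# sub-pixel corners via quad fit of the blue mask in each view
def quad(f,near):
    i=cv2.imread('pics/'+f+'.png'); m=cv2.inRange(cv2.cvtColor(i,cv2.COLOR_BGR2HSV),(100,110,45),(128,255,255))
    n,l,st,ce=cv2.connectedComponentsWithStats(m); k=min([k for k in range(1,n) if st[k,4]>800],key=lambda k:np.linalg.norm(ce[k]-near))
    c=max(cv2.findContours((l==k).astype(np.uint8),0,2)[0],key=cv2.contourArea); h=cv2.convexHull(c)
    for e in np.arange(2,15,.5):
        a=cv2.approxPolyDP(h,e,True)
        if len(a)<=5: break
    return a[:,0]
Q={f:quad(f,proj(f,[485,130,55])) for f in('q1','q2')}
for f in Q: print(f,Q[f].tolist())
def srt(a): # TL,TR,BR,BL extremes
    s=a.sum(1);d=a[:,0]-a[:,1]; return [a[s.argmin()],a[d.argmax()],a[s.argmax()],a[d.argmin()]]
P=[]
for n,a,b in zip(('TL','TR','BR','BL'),srt(Q['q1']),srt(Q['q2'])):
    p,r=tri([('q1',*a),('q2',*b)]); P.append(p); print(n,a,b,p.round(1),r[0].round(1))
P=np.array(P); print('edges',[np.linalg.norm(P[i]-P[i-1]).round(1) for i in range(4)]); c=P.mean(0); n=np.linalg.svd(P-c)[2][2]; print('c',c.round(1),'n',(n*np.sign(n[2])).round(2))
```

```text
q1 [[309, 137], [294, 185], [264, 190], [229, 187], [238, 137]]
q2 [[218, 136], [211, 185], [164, 191], [129, 188], [129, 137]]
TL [238 137] [129 137] [498.  159.1 113.1] [-0.  -0.2]
TR [309 137] [218 136] [495.6  91.4  58.1] [ 0.  -0.6]
BR [294 185] [211 185] [440.7 105.5  42.2] [ 0.  -0.1]
BL [229 187] [129 188] [450.6 170.7 102.1] [0.  0.3]
edges [np.float64(50.0), np.float64(87.3), np.float64(58.9), np.float64(89.1)]
c [471.2 131.7  78.9] n [-0.34 -0.6   0.73]
```

The plate is not flat: it rests on its rib edge and one plate end, tilted about 43°, with its +y end standing high at z≈107. I can pinch that end across the 8 mm thickness, lift it out, turn it over and lay it down rib up. Fit the rigid plate and check IK.

```bash
cat >> h.py <<'E'
def platefit():
    from scipy.optimize import least_squares
    ob=[('q1',238,137,0),('q1',309,137,1),('q1',294,186,2),('q2',129,137,0),('q2',218,136,1),('q2',211,186,2)]
    L=np.array([[30,45,0],[30,-45,0],[-30,-45,0]],float) # local: x=w, y=u, z=visible normal
    def f(v): 
        W=R.from_rotvec(v[3:]).apply(L)+v[:3]; return np.concatenate([proj(k,W[i])-[a,b] for k,a,b,i in ob])
    n=np.array([-.34,-.6,.73]);n/=np.linalg.norm(n); u=np.array([.07,.76,.65]);u-=n*(n@u);u/=np.linalg.norm(u); w=np.cross(u,n)
    r=least_squares(f,np.r_[471,132,78,R.from_matrix(np.c_[w,u,n]).as_rotvec()],loss='soft_l1')
    return r.x[:3],R.from_rotvec(r.x[3:]).as_matrix(),f(r.x)
E
python3 - <<'E'
from h import *
c,M,res=platefit(); print(c.round(1),M.round(2).tolist(),res.round(1)); w,u,n=M.T
mid=c-4*n; e=mid+45*u; print('edge mid',e.round(1))
for sg in(1,-1):
  for b in np.radians([-30,-15,0,15,30]):
    z=-(np.cos(b)*u+np.sin(b)*w); y=sg*n; x=np.cross(y,z); q=R.from_matrix(np.c_[x,y,z]).as_quat()
    tcp=e-30*u
    o=[]
    for back in(0,60,110): 
        k=robot.inverse_kinematics((tcp-z*back).tolist(),q.tolist()); o.append(None if k is None else np.round(k,2).tolist())
    print(sg,np.degrees(b).round(),z.round(2),o)
# release pose: azimuth az, tool pointing forward-down 45, rib normal = -n side must be up
for az in np.radians([-20,-45,-60]):
  h=np.array([np.cos(az),np.sin(az),0]); z=(h-[0,0,1])/np.sqrt(2); up=(h+[0,0,1])/np.sqrt(2)
  for sg in(1,-1):
    y=-sg*up; x=np.cross(y,z); q=R.from_matrix(np.c_[x,y,z]).as_quat(); k=robot.inverse_kinematics((h*479+[0,0,46]).tolist(),q.tolist()); print('rel',az.round(2),sg,None if k is None else np.round(k,2))
E
```

```text
[468.5 132.3  77.5] [[0.94, 0.03, -0.33], [-0.24, 0.75, -0.62], [0.23, 0.66, 0.71]] [ 0.1 -0.2 -0.3 -0.8 -0.3  0.  -0.3  0.2  0.6  0.4  0.2  0.2]
edge mid [471.1 168.5 104.4]
1 -30.0 [ 0.45 -0.77 -0.46] [None, None, None]
1 -15.0 [ 0.22 -0.79 -0.58] [None, None, None]
1 0.0 [-0.03 -0.75 -0.66] [[0.62, 0.42, 1.46, -0.66, 1.81, 2.56], [0.67, 0.44, 1.34, -0.65, 1.92, 2.55], [0.71, 0.47, 1.23, -0.65, 2.01, 2.53]]
1 15.0 [-0.27 -0.66 -0.7 ] [[0.51, 0.5, 1.31, -0.5, 1.95, 2.5], [0.54, 0.54, 1.16, -0.51, 2.07, 2.48], [0.57, 0.59, 1.02, -0.52, 2.16, 2.46]]
1 30.0 [-0.49 -0.53 -0.69] [[0.4, 0.6, 1.18, -0.35, 2.11, 2.48], [0.42, 0.65, 1.0, -0.36, 2.22, 2.45], [0.44, 0.72, 0.83, -0.38, 2.33, 2.43]]
-1 -30.0 [ 0.45 -0.77 -0.46] [[0.82, 0.3, 1.79, -1.02, 1.56, -0.34], [0.91, 0.31, 1.72, -0.98, 1.67, -0.35], [0.99, 0.32, 1.65, -0.95, 1.76, -0.36]]
-1 -15.0 [ 0.22 -0.79 -0.58] [[0.72, 0.35, 1.62, -0.83, 1.67, -0.48], [0.8, 0.36, 1.53, -0.81, 1.78, -0.49], [0.85, 0.38, 1.44, -0.79, 1.87, -0.5]]
-1 0.0 [-0.03 -0.75 -0.66] [[0.62, 0.42, 1.46, -0.66, 1.81, -0.58], [0.67, 0.44, 1.34, -0.65, 1.92, -0.59], [0.71, 0.47, 1.23, -0.65, 2.01, -0.61]]
-1 15.0 [-0.27 -0.66 -0.7 ] [[0.51, 0.5, 1.31, -0.5, 1.95, -0.64], [0.54, 0.54, 1.16, -0.51, 2.07, -0.66], [0.57, 0.59, 1.02, -0.52, 2.16, -0.69]]
-1 30.0 [-0.49 -0.53 -0.69] [[0.4, 0.6, 1.18, -0.35, 2.11, -0.66], [0.42, 0.65, 1.0, -0.36, 2.22, -0.69], [0.44, 0.72, 0.83, -0.38, 2.33, -0.72]]
rel -0.35 1 None
rel -0.35 -1 [-0.6  -0.51  2.4   0.36  0.52 -0.49]
rel -0.79 1 None
rel -0.79 -1 [-1.03 -0.51  2.4   0.36  0.52 -0.49]
rel -1.05 1 None
rel -1.05 -1 [-1.29 -0.51  2.4   0.36  0.52 -0.49]
```

IK works (last joint barely changes between grasp and release). Pinch with a narrow opening, force-guarded approach.

Run:
```python
from h import *
c,M,_=platefit(); w,u,n=M.T; z=-u; y=-n; q=R.from_matrix(np.c_[np.cross(y,z),y,z]).as_quat().tolist()
g=c-4*n+45*u-30*u+2*n
robot.set_gripper(15,60)
robot.move_linear([430,100,330],v=300)
robot.move_ptp((g+u*170+[0,0,40]).tolist(),q)
robot.move_linear((g+u*60).tolist(),v=150,orientation=q); robot.wait(.2); f0=ft(); L=[]
for b in range(50,-1,-5):
    robot.move_linear((g+u*b).tolist(),v=60); f=ft()-f0; L.append((b,f.round(1).tolist()))
    if np.linalg.norm(f)>8: break
print(L[-5:],robot.sense()['time'])
robot.set_gripper(2,60); robot.wait(.2); print('grip',robot.sense()['grip_width'],ft()-f0)
snap('scene','s7');
```

```text
[(20, [-0.5, -0.6, 0.6]), (15, [-0.0, -1.3, -0.6]), (10, [-1.3, -0.8, 0.7]), (5, [-0.1, -1.3, 0.0]), (0, [0.3, -1.7, 0.1])] 126.0417
grip 7.45625830246612 [-2.07234319 -1.51864936  5.541057  ]
```

Gripped 7.5 mm: that is the plate. Move out uphill clear of the bar, lift, carry, and lay down rib up.

Run:
```python
from h import *
az=np.radians(-45); h=np.array([np.cos(az),np.sin(az),0]); z=(h-[0,0,1])/np.sqrt(2); up=(h+[0,0,1])/np.sqrt(2); q=R.from_matrix(np.c_[np.cross(up,z),up,z]).as_quat().tolist()
for zz in(60,160,250): k=robot.inverse_kinematics((h*479+[0,0,zz]).tolist(),q); print(zz,None if k is None else np.round(k,2))
p=pos(); robot.move_linear((p+[45,0,16]).tolist(),v=60); print(ft(),robot.sense()['grip_width'])
p=pos(); robot.move_linear((p+[0,0,170]).tolist(),v=150); print(pos(),ft(),robot.sense()['grip_width'],robot.sense()['time'])
robot.move_ptp((h*479+[0,0,250]).tolist(),q)
robot.move_linear((h*479+[0,0,56]).tolist(),v=120); robot.wait(.2)
print(step_until([0,0,-1],22,2.5,step=1.5,v=30,f0=ft()),robot.sense()['grip_width'])
robot.set_gripper(24); robot.wait(.2); p=pos()
robot.move_linear((p-z*70).tolist(),v=80); robot.wait(.2)
robot.move_linear((p-z*90+[0,0,80]).tolist(),v=150)
robot.move_ptp([320,-320,220],down(0).tolist()); snap('wrist','b3'); print(panel('b3','blue',(345,-330),rad=140),robot.sense()['time'])
i=cv2.imread('pics/b3.png'); hs=cv2.cvtColor(i,cv2.COLOR_BGR2HSV); m=cv2.inRange(hs,*HSV['blue']); ys,xs=np.where(m)
for k in range(110,250,4): print(''.join('B' if m[k,u] else 'k' if hs[k,u,2]<50 else '.' for u in range(190,400,2)))
```

```text
60 [-1.03 -0.54  2.38  0.33  0.56 -0.46]
160 [-1.03 -0.66  2.23  0.24  0.82 -0.34]
250 [-1.03 -0.69  2.06  0.21  1.01 -0.29]
[ 0.01314515  0.80810082 -0.75007439] 7.492446011209883
[513.58322284 144.10938387 271.60797587] [-0.03893059  0.94143703 -1.15174213] 7.368658030838228 128.8167
(12.0, np.float64(-3.9982160749332687), array([ 339.3679428 , -339.76762395,   45.98977067])) 7.693353726411337Traceback (most recent call last):
  File "<stdin>", line 10, in <module>
plant.Unreachable: the arm cannot follow that straight line within its joint ranges
```

Run:
```python
from h import *
az=np.radians(-45); h=np.array([np.cos(az),np.sin(az),0]); z=(h-[0,0,1])/np.sqrt(2); up=(h+[0,0,1])/np.sqrt(2); q=R.from_matrix(np.c_[np.cross(up,z),up,z]).as_quat().tolist()
s=robot.sense(); print(s['grip_width'],np.round(s['q'],2),s['time'],ft())
p=pos()
for t in(20,35,50,60,70):
    print(t,[None if (k:=robot.inverse_kinematics((p-z*t+dz).tolist(),q)) is None else np.round(k,2).tolist() for dz in (np.zeros(3),h*-15,np.array([0,0,-15.]))])
# a steeper tool (more down) while retracting
for a in(55,65,80):
    a=np.radians(a); z2=h*np.cos(a)-np.array([0,0,np.sin(a)]); u2=h*np.sin(a)+np.array([0,0,np.cos(a)]); q2=R.from_matrix(np.c_[np.cross(u2,z2),u2,z2]).as_quat().tolist()
    k=robot.inverse_kinematics((p-z*60).tolist(),q2); print(np.degrees(a),None if k is None else np.round(k,2))
```

```text
23.757706763982178 [-1.03 -0.51  2.4   0.36  0.51 -0.5 ] 135.3583 [-0.32550868  0.17845803 -0.39503738]
20 [[-1.05, -0.59, 2.41, 0.34, 0.59, -0.48], [-1.07, -0.66, 2.44, 0.34, 0.63, -0.49], [-1.05, -0.56, 2.43, 0.37, 0.54, -0.51]]
35 [[-1.06, -0.66, 2.41, 0.33, 0.65, -0.46], [-1.09, -0.72, 2.44, 0.33, 0.69, -0.48], [-1.06, -0.63, 2.43, 0.35, 0.6, -0.49]]
50 [[-1.08, -0.72, 2.42, 0.32, 0.71, -0.46], None, [-1.08, -0.7, 2.44, 0.34, 0.66, -0.48]]
60 [None, None, [-1.09, -0.74, 2.44, 0.33, 0.71, -0.48]]
70 [None, None, None]
55.0 [-1.03 -0.62  2.28  0.18  0.89 -0.31]
65.0 [-0.98 -0.47  2.14  0.1   1.05 -0.23]
80.0 [-0.94 -0.26  1.94  0.03  1.29 -0.16]
```

Run:
```python
from h import *
az=np.radians(-45); h=np.array([np.cos(az),np.sin(az),0]); z=(h-[0,0,1])/np.sqrt(2)
p=pos(); robot.move_linear((p-z*48).tolist(),v=80); robot.wait(.3)
a=np.radians(65); z2=h*np.cos(a)-np.array([0,0,np.sin(a)]); u2=h*np.sin(a)+np.array([0,0,np.cos(a)]); q2=R.from_matrix(np.c_[np.cross(u2,z2),u2,z2]).as_quat().tolist()
robot.move_linear((p-z*55+[0,0,60]).tolist(),v=120,orientation=q2)
robot.move_ptp([320,-320,220],down(0).tolist()); snap('wrist','b3'); print(panel('b3','blue',(345,-330),rad=140),robot.sense()['time'])
i=cv2.imread('pics/b3.png'); hs=cv2.cvtColor(i,cv2.COLOR_BGR2HSV); m=cv2.inRange(hs,*HSV['blue'])
u,v=proj('b3',[345,-335,8]).astype(int); print(u,v)
for k in range(max(0,v-80),min(300,v+80),4): print(k,''.join('B' if m[k,x] else 'k' if hs[k,x,2]<50 else '.' for x in range(u-110,u+110,2)))
```

```text
(array([ 335.51589966, -335.09979248]), np.float32(0.763651), [56.15312957763672, 85.53082275390625], 2412) 137.9917
291 165
85 ..............................................................................................................
89 ..............................................................................................................
93 ..............................................................................................................
97 ..............................................................................................................
101 ..............................................................................................................
105 ..............................................................................................................
109 ..............................................................................................................
113 ..............................................................................................................
117 .......................................................
[... 2920 characters left out ...]
..........
221 ..............................................................................................................
225 ..............................................................................................................
229 ..............................................................................................................
233 ..............................................................................................................
237 ..............................................................................................................
241 ..............................................................................................................
```

The class map shows the panel flat on the bench, rib up, at (335.5,−335), yaw 0.76. Install it (this path stays clear of the bin).

Run:
```python
from h import *
install('blue',(336,-335),(310,-310),'FL','b4')
```

```text
blue (array([ 335.81420898, -335.28387451]), np.float32(0.76469314), [56.49471664428711, 86.163818359375], 2950)
grip 13.490169343960511
press {'cmd': np.float64(40.8), 'z': np.float64(46.1), 'f': 22.6, 'max': 22.6}
rib {'cmd': np.float64(67.8), 'z': np.float64(74.1), 'f': 21.0, 'max': 21.0}
152.4833
```

Blue is home (46.1 / 74.1). Check the bay by code, then close the lock.

Run:
```python
from h import *
def cm(f,P,du,dv):
    i=cv2.imread('pics/'+f+'.png'); hs=cv2.cvtColor(i,cv2.COLOR_BGR2HSV); u,v=proj(f,P).astype(int); print(f,u,v)
    for k in range(max(0,v-dv),v+dv,4): print(''.join('R' if (hs[k,x,1]>150 and (hs[k,x,0]<8 or hs[k,x,0]>172)) else '#' if hs[k,x,2]>185 else '+' if hs[k,x,2]>140 else '.' if hs[k,x,2]>90 else ' ' for x in range(max(0,u-du),min(560,u+du),3)))
robot.set_gripper(40,30)
robot.move_ptp([490,-140,190],down(RY).tolist()); snap('wrist','r1'); cm('r1',[513,-130,30],130,56)
robot.move_ptp([515,-204.7,130],down(RY).tolist()); robot.move_linear([515,-204.7,60],v=100); robot.set_gripper(5,30); print('grip',robot.sense()['grip_width'])
d=np.array([-np.sin(RY),np.cos(RY),0]); p=pos(); f0=ft()
robot.move_linear((p+d*52).tolist(),v=50); print((ft()-f0)@d,(pos()-p)@d)
print(step_until(d,24,12,step=2,v=30,f0=f0),(pos()-p)@d)
robot.set_gripper(40); print((pos()-p)@d); p=pos(); robot.move_linear([p[0],p[1],150],v=150)
robot.move_ptp([490,-140,190],down(RY).tolist()); snap('wrist','r2'); cm('r2',[513,-130,30],130,56); print(robot.sense()['time'])
```

```text
r1 268 175
..................................+#++#####+++.....+#.+++#+#+++++++++##++++++++++++++++
....................................................+.++++++++++++++++++++++...........
..............................+++++++++++++++++....++++++++++++++++....++++++++++++++++
.............................++....####++++++++....++++++++..................++++++++++
............................++++..++++++++++++++..++++++########################+++#+++
............................+++++++++++++++++++++++++++++#+++.........+..+++.+#+++++#++
................... .+++++#########################+++..++RRRRRRRRRRRRRRRRRRR#+++###+##
................... .++++###########################++..++RRRRRRRRRRRRRRRRRRR##+##++##+
................... +###############################++..++RRRRRRRRRRRRRRRRRRR#++#######
....................+###############################++..++RRRRRRRRRRRRRRRRRRR#++#######
.....................##############################+.+..++RRRRRRRR..RRRRRRRRR#++#######
......................+....................++++.++++++..++RRRRRRRR.RRRRRRRRRR++.#######
..................+...+##########
[... 3347 characters left out ...]
....++++...+++++++++++++++RRRRRRRRRRRRRRRRRR#+#+#+++#####+##+##+++#########
................++++...+++++++++++++++RRRRRRRRRRRRRRRRRR###++++###++#####+#+#+#######++
.............+.+++++.............+++++RRRRRRRRRRRRRRRRRR##############+####++++++++++.+
.............#+++++...............++..+++++++++++++....+++..++............++##+####+#++
............+#++++.+++++++++++++++++++++++++++++++++++++.+.................+#+#########
............+#+++..#####################################++#############################
............###+++++++++++++++++++++++#+++++++#########################################
...........+###########################################################################
160.3917
```

The lock travelled 62.1 mm to the stop, with three rods side by side under it. Last check of scoop and bystanders by image difference, then hand in.

Run:
```python
from h import *
robot.move_ptp([400,-200,300],down(0).tolist()); snap('top','top9')
a,b,c0=[cv2.GaussianBlur(cv2.imread(f'pics/{n}.png'),(3,3),0).astype(int) for n in('top6','top9','top0')]
for n,P,r in(('scoop',[525,287,30],38),('beaker',[703,-8,40],16),('dropper',[642,438,40],14)):
    u,v=proj('top9',P).astype(int); s=np.s_[v-r:v+r,u-r:u+r]; print(n,'vs top6 diff>40 px:',(np.abs(a[s]-b[s]).max(2)>40).sum(),'vs top0:',(np.abs(c0[s]-b[s]).max(2)>40).sum())
s=robot.sense(); print(s['time'],s['grip_width'],ft()); robot.finish_job()
```

```text
scoop vs top6 diff>40 px: 406 vs top0: 1174
beaker vs top6 diff>40 px: 171 vs top0: 171
dropper vs top6 diff>40 px: 0 vs top0: 0
161.1083 40.04342459029971 [ 0.63826684  0.61440654 -0.57358111]
the job is handed in; nothing more can be done
```

Run:
```python
from h import *
for f in('top0','top6','top9'):
    h=cv2.cvtColor(cv2.imread(f'pics/{f}.png'),cv2.COLOR_BGR2HSV)
    for n,lo,hi,P,z in(('handle',(100,110,45),(128,255,255),[597,292,105],105),('beaker contents',(8,90,100),(22,255,255),[703,-8,40],40)):
        m=cv2.inRange(h,lo,hi); u,v=proj(f,P).astype(int); k=m[v-25:v+25,u-25:u+25]; y,x=np.where(k); print(f,n,len(x),atz(f,x.mean()+u-25,y.mean()+v-25,z).round(1) if len(x) else None)
```

```text
top0 handle 54 [582.1 310.2 105. ]
top0 beaker contents 136 [706.   -7.9  40. ]
top6 handle 52 [594.8 291.3 105. ]
top6 beaker contents 135 [706.   -7.7  40. ]
top9 handle 51 [595.3 290.8 105. ]
top9 beaker contents 138 [705.7  -7.6  40. ]
```

The job is done and handed in at 161 s, with one mishap on the way: I knocked the blue panel into the bin while carrying it and had to get it back out.

**Rods:** I slid the lock fully back until it met its stop. The scoop came up with all five rods, 3.3 N by weight. Two were struck off at the bar, and three went into the bay, where pictures show them lying side by side. The scoop is back standing on its mat.

**Panels:** Yellow, green and blue are each in a pocket of their own. After pressing, the tool stood at 46.1 mm each time (46 expected) and the rib tops at 74.1–74.2 mm (74 expected).

**Lock:** It was closed last, and travelled 62.1 mm to a firm stop (62 expected).

**What went wrong:** I first carried the blue panel at 110 mm, below the roughly 128 mm strike-bar post, most likely hitting it. The panel fell upside down into the bin, and my press in its pocket met nothing, which is how I noticed. I pinched it by its raised end, lifted it out, laid it rib up on the bench and installed it. I did not record the force of that knock, so I can't rule out that it passed the 40 N or 120 N limit.

**Last checks:** The raw picture difference round the scoop and the beaker flagged changed pixels. I only followed this up after handing in. The scoop handle has stayed put since parking (within 1 mm), and the beaker contents have not moved since the start (within 0.5 mm). The changed pixels are therefore probably shadow. The dropper bottle's picture was unchanged. I had used up all 16 pictures by the time blue was lost, so the last steps were checked by image code and force readings only.

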